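Lay the flight deck on the model carrier

TASK

The flight deck of the model carrier, the long solid plate with the cut corners at its bow, lies in one of the three lanes of the build board, where its sides cannot be gripped. Slide it along its lane towards the robot until about 5 cm of its bow sticks out over the board's near edge, still lying flat, then take it by the part that sticks out and lift it off. Lay it flat on top of the carrier hull standing in its wooden cradle, bow over bow and stern over stern, centred and in line, and let go.

Things in the scene. Friction and masses are not known exactly. Their poses are not given: they have to be found in the camera images.
- flight_deck: Flight deck: loose solid grey plastic plate, 170 (x) x 44 (y) x 5 mm, about 45 g, dashed white line along its middle. Bow (-x) towards the robot, its corners cut (28 mm wide at the tip, full width from 12 mm back); stern square. Origin: centre of underside. Starts with its bow 15 to 48 mm short of the board's near edge. Drags along under closed fingers pressed down on it with about 10 N.
- deck_bow (a point): Middle of the flight deck's bow end, at mid-thickness: 85 mm from the deck's origin along its -x. Its axes are the deck's.
- board: Build board: fixed plywood slab, 230 (x) x 180 (y) x 40 mm high; origin: centre of underside; near edge at x = -115 mm. Strips 6 mm wide, 4 mm high make three lanes along x, 50 mm wide, middles at y = -56, 0, 56 mm, open at the near edge, shut by an 8 mm strip at the far edge. One holds the deck, the others a shorter square-ended plate (125 mm) and an open ladder-like frame, not wanted.
- hull: Carrier hull: grey, ship-shaped, fixed in a wooden cradle left or right of the board. Its flat top, 50 mm above the desk, is 170 mm long (x = -85 to 85) and 30 mm wide, so the deck overhangs 7 mm each side; pointed bow at -x, towards the robot, square stern at +x. Origin: on the desk under the middle of the top. Two cradle bars, at x = -40 and 55 mm, are 50 mm wide but only 22 mm high.
Things that resemble listed ones, but are neither listed nor needed, are in the scene too. What is shaped like the hull but orange or purple is not meant.

How it is judged:
By the outcome, as a careful person would: the job done as asked, in the order asked, and still so for the second after the job is handed in, with the robot touching nothing.
It also fails if it takes over 54 s, if anything falls off the work surface, if the arm or the gripper's body presses on something with over 40 N, if the wrist force passes 120 N, or if a joint passes its speed limit or range.

ROBOT

A 6-joint arm with a two-finger parallel gripper is mounted at the origin on the work surface. World frame = base frame: x ahead of the robot, y to its left, z up, the work surface at z = 0. Lengths are in mm, angles in rad, forces in N, time in s.
With the tool pointing down it reaches from about 300 to 775 mm from the base axis. Payload 14.6 kg.
Tool frame: the origin (TCP) lies between the finger pads; the fingertips stand 19 mm ahead of it and the grasp point (between the pads) is the TCP; z points along the fingers, y is the line along which they close (so a half turn about z gives the same grasp; the last joint's range is limited). The gripper opens to 94 mm and grips with 3 to 60 N. Pads are 16 mm wide; open, the fingers measure 119 mm over their backs; the gripper's body (75 mm by 177 mm) begins 78 mm behind the grasp point.
Start: joints at [-1.243, 0.3, 1.521, -0, 1.321, -0.067], TCP at [211.535, -507.683, 224.446] pointing down, gripper open.
Joint ranges: [-3.03, 3.03], [-0.79, 2.21], [0.23, 2.52], [-1.04, 4.18], [0, 3.07], [-2.55, 2.55]. Speed limits (rad/s): [2.22, 2.22, 2.57, 3.14, 3.14, 3.14].

INTERFACE

Orientations are given as [roll, pitch, yaw] about the fixed x, y, z axes, in that order (R = Rz(yaw) Ry(pitch) Rx(roll)).
In Python, from cell import monitor, imaging, job, find_in, trace gives the robot as it stands. The module is installed in compiled form; this text tells all that it offers.
- The arm moves only by the tool arm_command, never from a script. Its argument "steps" is a list of rows, each a list of 5 numbers: the opening, from 0 (shut) to 1 (fully open), then the shift along the tool's x, y, z in mm, then the turn about the tool's z in degrees. In form: [[gripper, dx, dy, dz, turn], ...]. A call has 1 to 20 rows; each row is the pose to reach, as a shift and turn from the pose commanded when the call began, along the tool's axes at that moment; what a row does not reach only later rows make up. A row lasts 1/8 s, in which the tool goes at most 62.5 mm and 10.7 degrees, less where a joint would pass 70% of its speed; a pose out of reach is approached as far as the arm can. A call with a gripper value outside its range is refused whole. The fingers move at their own pace and stop on an object; "force" is the grip in N (left out, the last holds). Time passes only in rows, so rows that repeat a pose let the fingers close. It gives the time, the measured TCP pose, the force, the opening and the grip force at its end, in the units of the state.
- monitor.read_state(): the state, without advancing time (a new reading comes with each control period).
- imaging.camera(name): name is "side" or "top" or "wrist"; returns a dict with "img" (420x560x3 uint8, red, green, blue), "mtx" (3x3 intrinsics, pixels), "D" ([k1, k2, p1, p2, k3] as OpenCV has them; the pictures are not rectified), "view" (4x4, takes a point from world to camera coordinates). Camera axes: x right, y down, z forward; pixel columns grow to the right and rows downward; lengths in mm; the calibration is good to about 2 mm. A picture is of the moment at which its call begins. There is no depth.
- job.sign_off(): hands the job in; it is judged then, once.
Trained networks look in a picture, given as the dict that the camera call returned (one of the last four; its "shot" number tells which), for a name from the list of things; names that differ only in an ending like _2 or _b are one class to them, and where a whole thing is asked for, a point or a joint stands for the part that bears it (a point fixed in the world has none). Each returns a list of dicts, best first, with "p" (0 to 1); they miss things now and then, are a little off and sometimes report something else, mostly with a low value. They report only what shows in the picture. A call takes as long as a camera call. They do not tell look-alikes from the thing itself.
- find_in(picture, target): "rect" ([centre column, centre row, width, height] in pixels, round what is visible of it).
- trace(picture, target): "region" (420x560 bool, what is visible of it) and "rect" ([centre column, centre row, width, height] in pixels, round what is visible of it).
The state is a dict: "clock": time; "joints": joint angles; "qd": joint speeds; "effort": joint torques, N m; "eef_pos": TCP position; "eef_rot": TCP orientation; "wrist_force": force on the tool from outside, world axes, zero at the start; "moment": the same for the moment, N m; "finger_gap": finger opening in mm; "finger_force": force on a finger pad.
Only numpy, scipy, OpenCV 4.12 (cv2) and the standard library are available. Lean on these libraries where they do the work, as an engineer would, in place of code of your own. Each camera call takes 0.05 s, during which the arm holds its last target. There are 200 camera calls.

## Working session

There is one attempt and no reset: what is moved stays moved. The work goes in short steps, Python scripts to look and compute and a tool call to move; the robot and the scene stay as the last step left them, time stands still between calls to the robot, and variables do not carry over. Pictures are saved under pics/ and viewed, at most 10 in all, crops included, and the job is handed in when it is done.

Besides the shell and the picture viewer there is one more tool, called after "Emit:" as name(argument=value, ...), one argument or row to a line, values as JSON. arm_command: Moves the arm, as the interface text tells. Its arguments: {"type":"object","properties":{"steps":{"type":"array","items":{"type":"array","items":{"type":"number"}}},"force":{"type":"number"}},"required":["steps"]}

```bash
mkdir -p pics; cat > h.py <<'E'
import numpy as np, cv2
from cell import monitor, imaging, job, find_in, trace
def save(c,n): cv2.imwrite(f'pics/{n}.png', cv2.cvtColor(c['img'],cv2.COLOR_RGB2BGR))
def toplane(c,uv,z):
    uv=np.array(uv,float).reshape(-1,1,2)
    n=cv2.undistortPoints(uv,c['mtx'],np.array(c['D'],float)).reshape(-1,2)
    R=c['view'][:3,:3];t=c['view'][:3,3];o=-R.T@t
    d=np.c_[n,np.ones(len(n))]@R
    return o+d*((z-o[2])/d[:,2])[:,None]
def proj(c,P):
    P=np.array(P,float).reshape(-1,3);R=c['view'][:3,:3]
    return cv2.projectPoints(P,cv2.Rodrigues(R)[0],c['view'][:3,3],c['mtx'],np.array(c['D'],float))[0].reshape(-1,2)
E
python3 - <<'E'
from h import *
s=monitor.read_state();print({k:np.round(v,3).tolist() for k,v in s.items()})
ims=[]
for n in('top','side'):
    c=imaging.camera(n);save(c,n+'0')
    print(n,np.round(-c['view'][:3,:3].T@c['view'][:3,3]))
    for t in('flight_deck','board','hull'):
        for r in find_in(c,t)[:5]:print(t,np.round(r['rect']),round(r['p'],2))
E
```

```text
{'clock': 0.0, 'joints': [-1.243, 0.3, 1.522, 0.0, 1.321, -0.067], 'qd': [0.001, 0.0, -0.001, 0.002, 0.0, -0.0], 'effort': [-0.001, -53.181, -35.273, 0.071, 0.024, -0.0], 'eef_pos': [211.46, -507.468, 223.895], 'eef_rot': [-3.14, -0.0, 0.395], 'wrist_force': [-0.345, 1.111, 1.269], 'moment': [0.008, 0.007, 0.006], 'finger_force': 0.0, 'finger_gap': 94.433}
top [ 385.  -78. 1177.]
flight_deck [276. 178.  25.  63.] 0.69
board [258. 180.  76.  86.] 0.6
hull [434. 188.  25.  57.] 0.93
hull [393. 277.  23.  61.] 0.77
hull [379. 193.  26.  61.] 0.7
side [430. 572. 794.]
board [231. 260. 123.  96.] 0.66
hull [348. 154.  64.  23.] 0.97
hull [265. 122.  54.  28.] 0.76
hull [267. 157.  62.  27.] 0.6
```

View pics/top0.png

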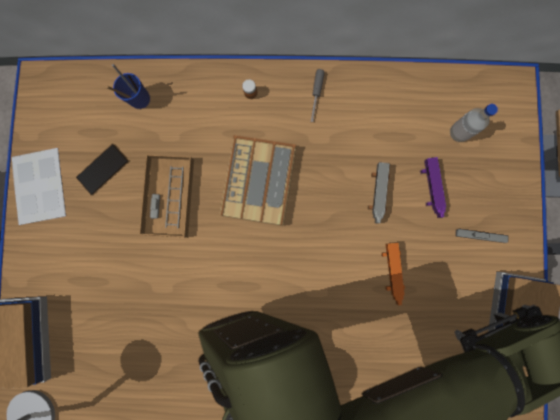

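View pics/side0.png

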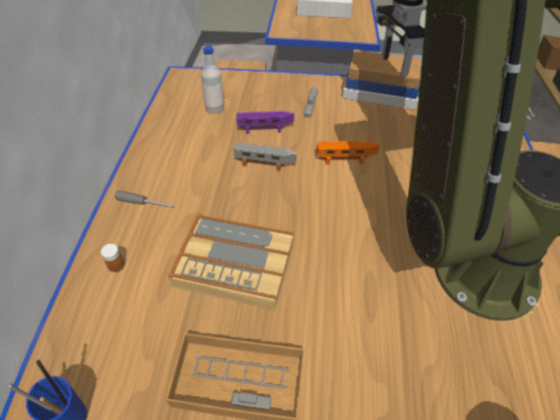

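Top view: three lanes at (258,180). The ladder frame is at (240,178), the short plain plate at (256,183), and the plate with a dashed line and cut lower corners at (280,177), which is the flight deck. The hull candidates are grey (381,192), purple (436,187) and orange (395,272). The grey one is meant, going by its colour and cradle. Next I'll get rough positions so I can bring the wrist camera over.

```bash
python3 - <<'E'
from h import *
c=imaging.camera('top')
print(np.round(toplane(c,[[280,177],[283,148],[274,206],[258,180]],44)))
print(np.round(toplane(c,[[382,163],[379,221]],50)))
c2=imaging.camera('side')
for t,cc in(('hull',c),('flight_deck',c),('flight_deck',c2)):
  for r in trace(cc,t)[:3]:
    m=r['region'].astype(np.uint8);print(t,r['p'],np.round(r['rect']),cv2.minAreaRect(cv2.findNonZero(m)))
a=cv2.resize(c['img'][130:230,215:400],None,fx=4,fy=4,interpolation=cv2.INTER_CUBIC)
cv2.imwrite('pics/crop1.png',a[:,:,::-1])
w=imaging.camera('wrist');s=monitor.read_state()
print(np.round(w['view'],3),np.round(w['mtx'],1),np.round(-w['view'][:3,:3].T@w['view'][:3,3]),)
E
```

```text
[[581. -30.  44.]
 [663. -36.  44.]
 [499. -15.  44.]
 [571.  31.  44.]]
[[ 625. -313.   50.]
 [ 463. -305.   50.]]
hull 0.91 [381. 190.  28.  58.] ((379.3770751953125, 191.8524627685547), (16.115365982055664, 58.66716384887695), 5.19442892074585)
hull 0.91 [434. 188.  28.  57.] ((432.3532409667969, 187.87567138671875), (60.35774230957031, 20.04537010192871), 80.07376098632812)
hull 0.62 [394. 275.  25.  64.] ((394.0146179199219, 273.49871826171875), (61.81864929199219, 16.524036407470703), 84.95755004882812)
flight_deck 0.69 [279. 175.  21.  55.] ((277.4800109863281, 176.13999938964844), (15.414929389953613, 58.68986511230469), 8.13010311126709)
flight_deck 0.68 [234. 233.  81.  30.] ((233.83963012695312, 232.6886749267578), (75.37400817871094, 17.998844146728516), 10.619654655456543)
[[ 3.85000e-01 -9.23000e-01 -1.00000e-03 -5.49282e+02]
 [-8.84000e-01 -3.69000e-01  2.88000e-01 -3.11480e+01]
 [-2.66000e-01 -1.10000e-01 -9.58000e-01  3.93655e+02]
 [ 0.00000e+00  0.00000e+00  0.00000e+00  1.00000e+00]] [[306.1   0.  278.8]
 [  0.  306.1 212.9]
 [  0.    0.    1. ]] [ 288. -475.  386.]
```

View pics/crop1.png

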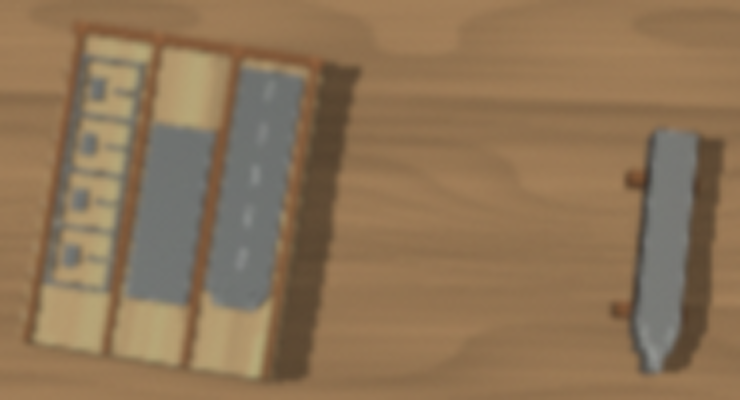

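The crop confirms both: the right lane plate has the dashed line and the cut bow corners, so it is the deck, and the grey hull's bow points towards the robot. Next I'll move the wrist camera over the hull.

Emit:
arm_command(
  steps=[
    [0,384,-56,44,25.5],
    [0,384,-56,44,25.5],
    [0,384,-56,44,25.5],
    [0,384,-56,44,25.5],
    [0,384,-56,44,25.5],
    [0,384,-56,44,25.5],
    [0,384,-56,44,25.5],
    [0,384,-56,44,25.5],
    [0,384,-56,44,25.5],
    [0,384,-56,44,25.5],
    [0,384,-56,44,25.5],
  ],
  force=30,
)

```text
clock: 2.08
eef_pos: [544.0, -308.9, 180.8]
eef_rot: [3.141, -0.0, -0.051]
wrist_force: [-0.8, 0.6, 0.2]
finger_gap: 0.7
finger_force: 0.0
```

```bash
python3 - <<'E'
from h import *
c=imaging.camera('wrist');save(c,'wh')
np.savez('wh.npz',**{k:np.array(c[k]) for k in('img','mtx','D','view')})
for r in trace(c,'hull')[:3]:
    print(r['p'],np.round(r['rect']))
E
```

```text
0.78 [425. 178.  63. 170.]
0.68 [283. 188.  46. 126.]
```

View pics/wh.png

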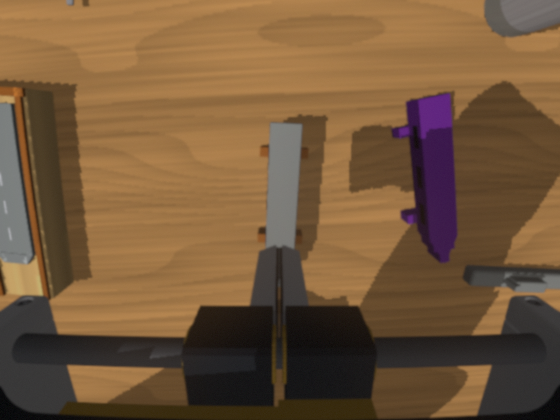

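The wrist view shows the grey hull's stern at (285,124). The fingers hide its bow below (280,247), so I'll back off about 110 mm for a second view.

Emit:
arm_command(
  steps=[
    [0,-110,0,0,0],
    [0,-110,0,0,0],
    [0,-110,0,0,0],
    [0,-110,0,0,0],
  ],
)

```text
clock: 2.68
eef_pos: [435.1, -303.1, 180.9]
eef_rot: [3.141, -0.001, -0.051]
wrist_force: [0.3, 0.4, -0.8]
finger_gap: 0.4
finger_force: 0.0
```

```bash
python3 - <<'E'
from h import *
print(monitor.read_state()['eef_pos'],monitor.read_state()['qd'])
c=imaging.camera('wrist')
np.savez('wh2.npz',**{k:np.array(c[k]) for k in('img','mtx','D','view')})
for r in trace(c,'hull')[:3]:
    print(r['p'],np.round(r['rect']))
a=np.load('wh.npz')
A=cv2.resize(a['img'][110:260,220:340],None,fx=3.3,fy=3.3,interpolation=cv2.INTER_CUBIC)
B=cv2.resize(c['img'][150:330,220:340],None,fx=3.3,fy=3.3,interpolation=cv2.INTER_CUBIC)
A=np.vstack([A,np.zeros((len(B)-len(A),A.shape[1],3),np.uint8)])
cv2.imwrite('pics/h2.png',np.hstack([A,B])[:600,:,::-1])
E
```

```text
[ 435.1082921  -303.10668197  180.92991059] [ 0.01289091  0.01942594 -0.01327147  0.00076662  0.00072178 -0.00084244]
0.97 [282.  95.  55. 184.]
0.8 [438.  79.  71. 158.]
0.72 [320. 267.  47.  81.]
```

View pics/h2.png

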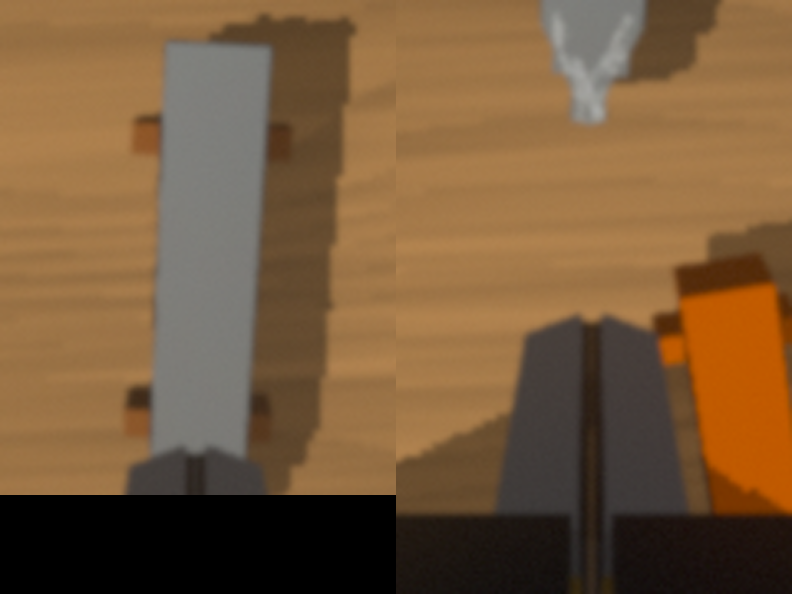

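```bash
cat > fit.py <<'E'
from h import *
from scipy.optimize import least_squares
def edges(img,r0,r1,c0,c1,thr=60):
    """sub-pixel left/right borders of the grey (low-saturation) band per row"""
    s=cv2.cvtColor(cv2.GaussianBlur(img,(3,3),0),cv2.COLOR_RGB2HSV)[:,:,1].astype(float)
    out=[]
    for r in range(r0,r1):
        x=s[r,c0:c1];k=np.where(x<thr)[0]
        if len(k)<5: continue
        a,b=k[0],k[-1]
        if a==0 or b==len(x)-1: continue
        out.append((r,c0+a-(thr-x[a])/(x[a-1]-x[a]),c0+b+(thr-x[b])/(x[b+1]-x[b])))
    return np.array(out)
E
python3 - <<'E'
from fit import *
V={n:dict(np.load(n+'.npz')) for n in('wh','wh2')}
E1=edges(V['wh']['img'],110,245,245,325);E2=edges(V['wh2']['img'],0,195,245,325)
print(E1[::12].round(1),E2[::12].round(1),E1[0],E1[-1],E2[0],E2[-1])
E
```

```text
[[123.  270.4 299. ]
 [135.  269.6 301.4]
 [147.  268.6 300.7]
 [159.  268.5 300. ]
 [171.  268.  299.1]
 [183.  267.8 298.3]
 [195.  267.  297.5]
 [207.  266.8 296.7]
 [219.  266.4 295.9]
 [231.  265.  295.6]
 [243.  265.5 294.3]] [[  0.  269.  303.8]
 [ 12.  268.5 303.6]
 [ 24.  268.  303. ]
 [ 36.  267.6 302.2]
 [ 48.  267.  301.7]
 [ 60.  266.9 300.7]
 [ 72.  266.2 300. ]
 [ 84.  265.9 299.3]
 [ 96.  265.6 298.6]
 [108.  265.2 297.9]
 [120.  264.6 297.3]
 [132.  263.8 296.5]
 [144.  264.  295.7]
 [156.  264.  294.9]
 [168.  267.4 290.2]
 [180.  273.1 282.7]] [123.         270.43333333 299.        ] [244.         265.5        294.28571429] [  0.        269.        303.7804878] [186.     274.5    281.9375]
```

```bash
python3 - <<'E'
from fit import *
V={n:dict(np.load(n+'.npz')) for n in('wh','wh2')}
E1=edges(V['wh']['img'],128,243,245,325);E2=edges(V['wh2']['img'],8,150,245,325)
stern=[[276,122.4],[298,122.9]]; bow=[[278.3,187]]
def loc(uv,c,p):
    w=toplane(c,uv,p[3])[:,:2]-p[:2];cs,sn=np.cos(p[2]),np.sin(p[2])
    return np.c_[w@[cs,sn],w@[-sn,cs]]
def res(p,parts=False):
    o=[]
    for E,c in((E1,V['wh']),(E2,V['wh2'])):
        o+=[loc(E[:,[1,0]],c,p)[:,1]-p[4],loc(E[:,[2,0]],c,p)[:,1]+p[4]]
    a=loc(stern,V['wh'],p)[:,0]-85;b=loc(bow,V['wh2'],p)[:,0]+85
    if parts: return [x.mean().round(2) for x in o]+[a,b,loc(bow,V['wh2'],p)]
    return np.concatenate(o+[a*5,b*5])
for f in(15,):
  s=least_squares(lambda q:res([*q,15]),[544,-309,-.05,50]);print(s.x.round(3),res([*s.x,15],1))
for z in(48,50,52):
  s=least_squares(lambda q:res([*q[:3],z,q[3]]),[544,-309,-.05,15]);print(z,s.x.round(3),s.cost,res([*s.x[:3],z,s.x[3]],1))
E
```

```text
[ 5.41240e+02 -3.11298e+02 -9.80000e-02  4.76110e+01] [np.float64(-0.05), np.float64(-0.01), np.float64(0.05), np.float64(-0.0), array([-0.28421196,  0.22926224]), array([0.05494972]), array([[-84.94505028,  -0.49610272]])]
48 [ 5.41268e+02 -3.11296e+02 -9.80000e-02  1.49850e+01] 8.457519961223603 [np.float64(-0.05), np.float64(0.0), np.float64(0.04), np.float64(-0.0), array([-0.31052087,  0.20196209]), array([0.10855878]), array([[-84.89144122,  -0.4966211 ]])]
50 [ 5.41413e+02 -3.11285e+02 -9.70000e-02  1.48830e+01] 10.768653516801303 [np.float64(-0.04), np.float64(0.02), np.float64(0.03), np.float64(-0.02), array([-0.44594911,  0.06160211]), array([0.38434699]), array([[-84.61565301,  -0.50011221]])]
52 [ 5.41558e+02 -3.11274e+02 -9.70000e-02  1.47810e+01] 16.05955362641896 [np.float64(-0.02), np.float64(0.04), np.float64(0.02), np.float64(-0.03), array([-0.58127873, -0.07885649]), array([0.66013522]), array([[-84.33986478,  -0.50254545]])]
```

Emit:
arm_command(
  steps=[
    [0,0,-280,0,4],
    [0,0,-280,0,4],
    [0,0,-280,0,4],
    [0,0,-280,0,4],
    [0,0,-280,0,4],
    [0,0,-280,0,4],
    [0,0,-280,0,4],
  ],
)

```text
clock: 3.65
eef_pos: [449.0, -23.4, 180.4]
eef_rot: [3.141, 0.0, -0.12]
wrist_force: [0.1, -0.5, 0.1]
finger_gap: 0.3
finger_force: 0.0
```

```bash
python3 - <<'E'
from h import *
print(monitor.read_state()['eef_pos'],monitor.read_state()['eef_rot'])
c=imaging.camera('wrist');save(c,'wd')
np.savez('wd.npz',**{k:np.array(c[k]) for k in('img','mtx','D','view')})
for t in('flight_deck','deck_bow','board'):
  for r in find_in(c,t)[:3]:  print(t,r['p'],np.round(r['rect']))
E
```

```text
[449.02458509 -23.43059408 180.35674519] [ 3.14148441e+00  1.33578492e-04 -1.19680971e-01]
flight_deck 0.97 [265.  81.  53. 163.]
deck_bow 0.84 [264.  82.  52. 164.]
deck_bow 0.65 [535.  88.  50. 168.]
board 0.93 [202. 105. 203. 209.]
```

View pics/wd.png

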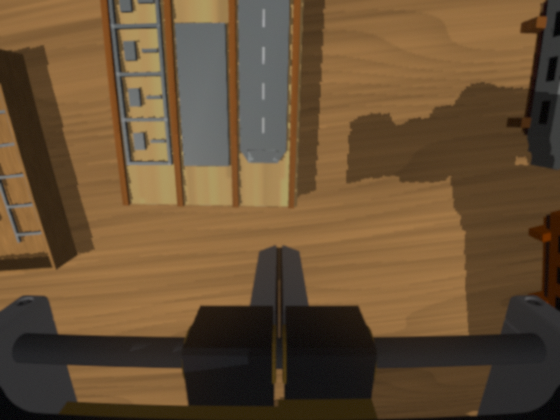

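The wrist view shows the deck's bow end at about (265,162) and the board's near edge at about row 206. The lane strips run at columns 235 and 294.

```bash
python3 - <<'E'
from fit import *
c=dict(np.load('wd.npz'))
E=edges(c['img'],5,148,225,305)
print(E[::20].round(1))
s=cv2.cvtColor(c['img'],cv2.COLOR_RGB2HSV)[:,:,1]
print(s[155:170,265], s[200:212,265])
for z in(43,45,47):
    L=toplane(c,E[:,[1,0]],z);R=toplane(c,E[:,[2,0]],z);M=(L+R)/2
    k=np.polyfit(M[:,0],M[:,1],1);yaw=np.arctan(k[0]);n=[-np.sin(yaw),np.cos(yaw)]
    b=toplane(c,[[265,162]],z)[0]
    e=toplane(c,[[210,205.5],[265,206.5]],40)
    print(z,'yaw',yaw,'w',np.median((L-R)[:,:2]@n),'bow',b.round(1),'y at bow',np.polyval(k,b[0]),'edge',e.round(1))
E
```

```text
[[  5.  237.5 289. ]]
[  5   7   7   5   5   5  12  47  87 114 122 122 124 122 124] [124 125 124 124 123 124 128 137 140 141 140 141]
43 yaw -0.12496342544924104 w 44.66449222912059 bow [495.6 -15.4  43. ] y at bow -14.539718144311344 edge [[458.1  46.6  40. ]
 [450.3  -9.2  40. ]]
45 yaw -0.124963425449242 w 44.365163341559864 bow [495.8 -15.5  45. ] y at bow -14.666937208802935 edge [[458.1  46.6  40. ]
 [450.3  -9.2  40. ]]
47 yaw -0.12496342544924208 w 44.06583445399912 bow [496.1 -15.6  47. ] y at bow -14.794156273294668 edge [[458.1  46.6  40. ]
 [450.3  -9.2  40. ]]
```

Deck bow is at (496,-15) and the board edge at about (451,-9), so the gap is about 45 mm and the slide about 95 mm at yaw -0.13. Next, the closed fingers go above the deck, 100 mm behind the bow.

Emit:
arm_command(
  steps=[
    [0,62,-6,45,0.5],
    [0,120,-13,90,0.5],
    [0,145.5,-13,108,0.5],
    [0,145.5,-13,108,0.5],
    [0,145.5,-13,108,0.5],
    [0,145.5,-13,112,0.5],
    [0,145.5,-13,114,0.5],
    [0,145.5,-13,115,0.5],
    [0,145.5,-13,115,0.5],
  ],
)

```text
clock: 4.97
eef_pos: [594.6, -27.7, 65.7]
eef_rot: [-3.142, -0.0, -0.129]
wrist_force: [0.0, 0.3, 0.6]
finger_gap: 0.3
finger_force: 0.0
```

Emit:
arm_command(
  steps=[
    [0,0,0,1,0],
    [0,0,0,1.5,0],
    [0,0,0,2,0],
    [0,0,0,2,0],
  ],
)

```text
clock: 5.48
eef_pos: [594.8, -27.6, 64.3]
eef_rot: [3.142, -0.0, -0.129]
wrist_force: [-5.1, 0.4, 9.6]
finger_gap: 0.5
finger_force: 4.8
```

Emit:
arm_command(
  steps=[
    [0,0,0,0.4,0],
    [0,-4,0,0.4,0],
    [0,-10,0,0.4,0],
    [0,-18,0,0.4,0],
    [0,-26,0,0.4,0],
    [0,-30,0,0.4,0],
    [0,-30,0,0.4,0],
  ],
)

```text
clock: 6.35
eef_pos: [565.8, -23.9, 64.3]
eef_rot: [-3.142, -0.003, -0.129]
wrist_force: [1.2, -0.1, 9.2]
finger_gap: 0.3
finger_force: 4.3
```

```bash
python3 - <<'E'
from h import *
c=imaging.camera('side')
for r in trace(c,'flight_deck')[:1]:
    print(r['p'],np.round(r['rect']))
b=toplane(c,[[254,230]],45);print(b)
a=cv2.resize(c['img'][190:320,160:340],None,fx=4,fy=4,interpolation=cv2.INTER_CUBIC)
cv2.imwrite('pics/s1.png',a[:,:,::-1])
E
```

```text
0.66 [246. 238.  79.  20.]
[[534.6262798  -35.74239971  45.        ]]
```

View pics/s1.png

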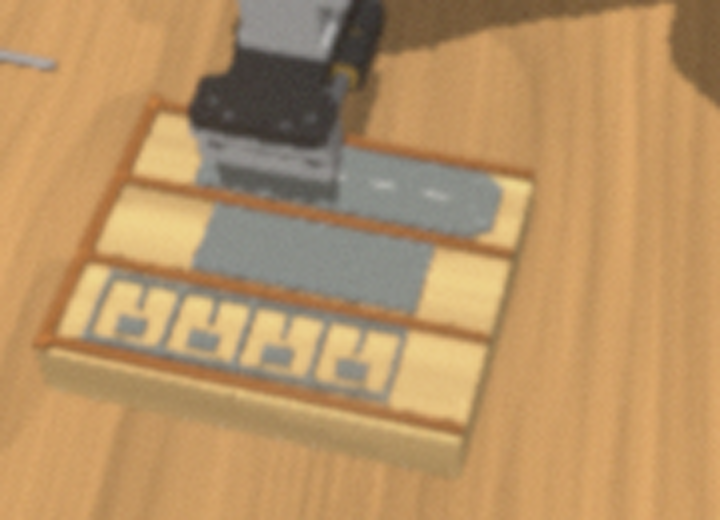

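The deck follows the fingers: its bow is now about 15 mm short of the edge, at crop (500,205). I'll drag the remaining 65 mm, then lift.

Emit:
arm_command(
  steps=[
    [0,-5,0,0.1,0],
    [0,-13,0,0.1,0],
    [0,-21,0,0.1,0],
    [0,-29,0,0.1,0],
    [0,-37,0,0.1,0],
    [0,-45,0,0.1,0],
    [0,-53,0,0.1,0],
    [0,-60,0,0.1,0],
    [0,-65,0,0.1,0],
    [0,-65,0,0.1,0],
  ],
)

```text
clock: 7.7
eef_pos: [501.5, -15.5, 64.2]
eef_rot: [-3.142, -0.004, -0.129]
wrist_force: [0.9, 0.0, 10.1]
finger_gap: 0.5
finger_force: 5.1
```

Emit:
arm_command(
  steps=[
    [0,0,0,-10,0],
    [0,-60,0,-60,0],
    [0.5,-120,0,-100,0],
    [1,-150,0,-100,0],
    [1,-150,0,-100,0],
    [1,-150,0,-100,0],
  ],
)

```text
clock: 8.45
eef_pos: [352.3, 3.8, 163.3]
eef_rot: [-3.142, -0.001, -0.129]
wrist_force: [1.2, -0.2, -0.8]
finger_gap: 36.8
finger_force: 0.0
```

```bash
python3 - <<'E'
from h import *
s=monitor.read_state();print(s['eef_pos'],s['eef_rot'])
c=imaging.camera('wrist');save(c,'we')
np.savez('we.npz',**{k:np.array(c[k]) for k in('img','mtx','D','view')})
for t in('flight_deck','board'):
  for r in find_in(c,t)[:2]:  print(t,r['p'],np.round(r['rect']))
E
```

```text
[352.30251963   3.75249097 163.28615695] [-3.14155337e+00 -9.98747358e-04 -1.28817131e-01]
flight_deck 0.55 [279.  82.  56. 158.]
board 0.84 [213.  55. 212. 108.]
```

View pics/we.png

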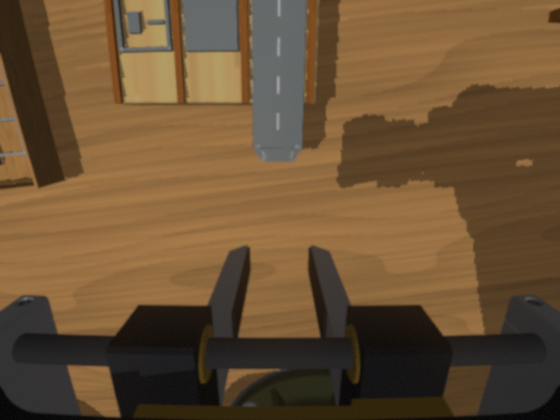

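The deck sticks out over the near edge: bow at (278,161), board edge at row 103, sides at columns 253 and 303.

```bash
python3 - <<'E'
from fit import *
c=dict(np.load('we.npz'))
E=edges(c['img'],112,146,235,325);print(E[::11].round(1))
g=cv2.cvtColor(c['img'],cv2.COLOR_RGB2HSV)[:,:,1];print(g[155:166,278],g[98:108,330],g[98:108,215])
z=45
L=toplane(c,E[:,[1,0]],z);R=toplane(c,E[:,[2,0]],z);M=(L+R)/2
k=np.polyfit(M[:,0],M[:,1],1);yaw=np.arctan(k[0]);u=np.array([np.cos(yaw),np.sin(yaw)]);n=np.array([-u[1],u[0]])
b=toplane(c,[[278,161]],z)[0]; e=toplane(c,[[215,103],[245,103]],42)
# board strips yaw
print('yaw',yaw,'w',np.median((L-R)[:,:2]@n),'bow',b,np.polyval(k,b[0]),'edge',e,'overhang',(e[:,:2]-b[:2])@u)
print('grasp pt', b[:2]+36*u, 'mid',np.polyval(k,b[0]+36*u[0]))
m=toplane(c,[[278.3,17],[279.0,121]],z);print('dash yaw',np.arctan2(*(m[0]-m[1])[[1,0]]),m)
E
```

```text
[[112.  252.7 303.1]
 [123.  252.9 302.5]
 [134.  252.9 302.3]
 [145.  253.  302. ]]
[  5   5   5   5   7  25  71 115 137 140 140] [146 145 142 144 145 143 141 144 141 140] [117 120 117 122 127 125 131 137 140 141]
yaw -0.13733239611174772 w 43.720519370902416 bow [400.73422249  -1.6118586   45.        ] -1.0759701047768928 edge [[457.8652419   46.67766312  42.        ]
 [454.33960197  20.56386275  42.        ]] overhang [49.98222529 50.0647887 ]
grasp pt [436.39527235  -6.54029882] mid -6.0044103251859084
dash yaw -0.12150067928969674 [[517.01398891 -16.96865637  45.        ]
 [435.35710963  -6.99817894  45.        ]]
```

Overhang measures 50 mm. Next I'll grasp 34 mm behind the bow tip.

Emit:
arm_command(
  steps=[
    [0.8,50,-0.9,0,0],
    [0.8,82.5,-0.9,30,0],
    [0.8,82.5,-0.9,70,0],
    [0.8,82.5,-0.9,105,0],
    [0.8,82.5,-0.9,120.5,0],
    [0.8,82.5,-0.9,120.5,0],
    [0.8,82.5,-0.9,120.5,0],
    [0.42,82.5,-0.9,120.5,0],
    [0.42,82.5,-0.9,120.5,0],
    [0.42,82.5,-0.9,120.5,0],
    [0.42,82.5,-0.9,120.5,0],
  ],
  force=30,
)

```text
clock: 9.98
eef_pos: [433.7, -5.9, 42.6]
eef_rot: [-3.142, -0.0, -0.129]
wrist_force: [0.1, 1.1, 0.8]
finger_gap: 43.4
finger_force: 30.0
```

Emit:
arm_command(
  steps=[
    [0.35,0,0,0,0],
    [0.35,0,0,0,0],
    [0.35,0,0,0,0],
    [0.35,0,0,0,0],
  ],
)

```text
clock: 10.48
eef_pos: [433.7, -5.9, 42.5]
eef_rot: [3.142, -0.0, -0.129]
wrist_force: [-1.1, 1.3, 2.3]
finger_gap: 43.6
finger_force: 30.0
```

Gripped at a gap of 43.5 mm, which matches the deck's width. Lift.

Emit:
arm_command(
  steps=[
    [0.3,0,0,-4,0],
    [0.3,0,0,-12,0],
    [0.3,0,0,-25,0],
    [0.3,0,0,-40,0],
    [0.3,0,0,-60,0],
    [0.3,0,0,-75,0],
    [0.3,0,0,-80,0],
    [0.3,0,0,-80,0],
    [0.3,0,0,-80,0],
  ],
)

```text
clock: 11.6
eef_pos: [433.4, -5.9, 121.9]
eef_rot: [3.142, 0.001, -0.129]
wrist_force: [-0.1, 0.6, -1.0]
finger_gap: 43.6
finger_force: 30.0
```

```bash
python3 - <<'E'
from h import *
s=monitor.read_state();print(s['eef_pos'],s['eef_rot'],s['finger_gap'],s['moment'],s['wrist_force'])
c=imaging.camera('wrist');d=imaging.camera('side')
np.savez('wg.npz',**{k:np.array(c[k]) for k in('img','mtx','D','view')})
for t in(c,d):
  for r in find_in(t,'flight_deck')[:2]:  print(r['p'],np.round(r['rect']))
B=cv2.resize(d['img'][150:330,150:390],(560,420),interpolation=cv2.INTER_CUBIC)
cv2.imwrite('pics/wg.png',cv2.resize(np.hstack([c['img'][:,120:440],B]),None,fx=.9,fy=.9)[:,:,::-1])
E
```

```text
[433.36609845  -5.864707   121.92033354] [ 3.14156448e+00  9.80627174e-04 -1.28835460e-01] 43.63138351835844 [0.05792046 0.01179072 0.00096069] [-0.05057806  0.57578515 -0.96881132]
0.9 [282. 162.  98. 319.]
0.75 [275. 217.  84.  33.]
```

View pics/wg.png

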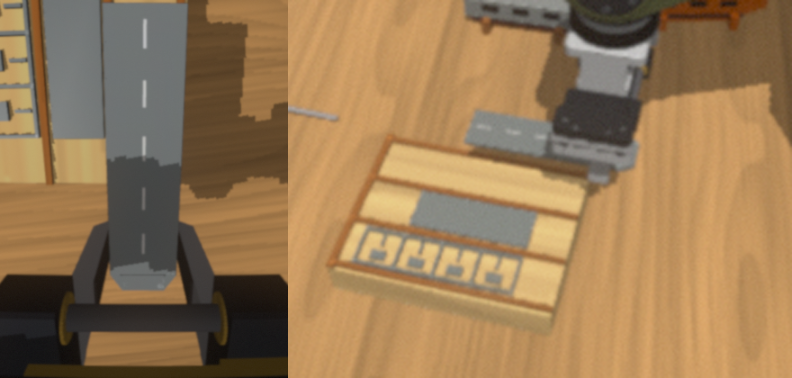

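The deck is held at the bow, with its stern edge at crop row 4 and bow at row 290. Next I'll fit its pose relative to the tool, including pitch.

```bash
python3 - <<'E'
from fit import *
from scipy.spatial.transform import Rotation as Ro
c=dict(np.load('wg.npz'))
E=edges(c['img'],10,235,225,345);print(E[[0,40,80,120,160,200]].round(1),len(E))
g=cv2.cvtColor(c['img'],cv2.COLOR_RGB2HSV)[:,:,1]
v=cv2.cvtColor(c['img'],cv2.COLOR_RGB2HSV)[:,:,2]
for x in(262,280,300):print(g[0:12,x],v[0:12,x])
print(g[298:330,278],v[298:330,278])
T=np.array([433.4,-5.9,121.9])
def model(p):  # origin bow top-mid, p: x,y,z,yaw,pitch
    return lambda a,b: p[:3]+np.array([[a,b,0]])@Ro.from_euler('ZY',p[3:5]).as_matrix().T
def res(p):
    m=model(p);o=[]
    for s,col in((1,1),(-1,2)):
        q=proj(c,np.vstack([m(20,22*s),m(60,22*s),m(100,22*s),m(165,22*s)]))
        k=np.polyfit(q[:,1],q[:,0],2);o.append(np.polyval(k,E[:,0])-E[:,col])
    q=proj(c,np.vstack([m(170,0),m(0,0)]))
    return np.concatenate(o+[20*(q[:,1]-[ST,BOW])])
for ST,BOW in((3.5,320),(3.5,310),(3.5,302)):
    s=least_squares(res,[400,-1.5,124.5,-.13,0],loss='soft_l1')
    d=s.x[:3]-T;print(ST,BOW,s.x.round(3),s.cost,'along tool x',d[:2]@[.9917,-.1286],'lat(+y left)',d[:2]@[.1286,.9917],'dz',d[2])
E
```

```text
Traceback (most recent call last):
IndexError: index 120 is out of bounds for axis 0 with size 81
```

```bash
python3 - <<'E'
from fit import *
from scipy.spatial.transform import Rotation as Ro
c=dict(np.load('wg.npz'))
h=cv2.cvtColor(c['img'],cv2.COLOR_RGB2HSV);g=h[:,:,1].astype(float);v=h[:,:,2]
E=[]
for r in range(12,225,3):   # walk outwards from the middle until saturated or strongly dark
    row=g[r];a=278
    while row[a]<60 and a>210:a-=1
    b=278
    while row[b]<60 and b<350:b+=1
    E.append((r,a+.5,b-.5))
E=np.array(E);print(E[::6].tolist())
for x in(262,300):print(g[0:12,x].astype(int),v[0:12,x])
print(g[290:330:2,278].astype(int),v[290:330:2,278])
np.save('E.npy',E)
E
```

```text
[[12.0, 232.5, 328.5], [30.0, 233.5, 327.5], [48.0, 233.5, 326.5], [66.0, 210.5, 326.5], [84.0, 210.5, 325.5], [102.0, 210.5, 324.5], [120.0, 210.5, 324.5], [138.0, 210.5, 323.5], [156.0, 237.5, 322.5], [174.0, 237.5, 321.5], [192.0, 239.5, 320.5], [210.0, 239.5, 319.5]]
[124 119 100  49   6  11  11   9  11   9  11   9] [193 189 169 136 118 117 117 117 117 116 116 117]
[123 119 106  60   9  11  11  11   9  11   9   9] [190 187 168 135 117 117 117 116 116 117 116 117]
[  4   3   5   7   5   5   7   7   3   5   7   5   5   2   5   5  74 136
 139 139] [ 71  98 110 110 110 109 110 103 101 110 109 110 110 109 109 110 138 169
 169 173]
```

```bash
python3 - <<'E'
from fit import *
from scipy.spatial.transform import Rotation as Ro
c=dict(np.load('wg.npz'));E=np.load('E.npy');E=E[E[:,1]>211]
T=np.array([433.4,-5.9,121.9])
def res(p):
    M=Ro.from_euler('ZY',p[3:5]).as_matrix();m=lambda a,b:p[:3]+np.array([[a,b,0]])@M.T
    o=[]
    for s,col in((1,1),(-1,2)):
        q=proj(c,np.vstack([m(a,22*s) for a in(50,90,130,165)]))
        o.append(np.polyval(np.polyfit(q[:,1],q[:,0],2),E[:,0])-E[:,col])
    q=proj(c,np.vstack([m(170,0),m(0,0)]))
    return np.concatenate(o+[10*(q[:,1]-[2.8,321.5])])
s=least_squares(res,[400,-1.5,124.5,-.13,0],loss='soft_l1')
d=s.x[:3]-T;print(s.x.round(3),s.cost,'along',d[:2]@[.9917,-.1286],'lat',d[:2]@[.1286,.9917],'dz',d[2])
for z in (123.5,125):   # flat assumption
    st=toplane(c,[[280,2.8]],z)[0];bo=toplane(c,[[278,321.5]],z)[0];print(z,st,bo,np.linalg.norm(st-bo))
E
```

```text
[ 3.99729e+02 -1.69000e+00  1.23846e+02 -1.32000e-01 -3.00000e-03] 14.466749784639969 along -33.93270178724925 lat -0.15512898201741496 dz 1.945899208023306
123.5 [568.5735744  -23.87429028 123.5       ] [399.5440408   -0.96679139 123.5       ] 170.57472478560697
125 [568.08099919 -23.80707342 125.        ] [400.64174664  -1.11509522 125.        ] 168.96990610140364
```

Held flat and straight: bow 34 mm behind the TCP, lateral offset 0. The target TCP is (490.6,-306.3) at yaw -0.0945. I'll carry it over at height.

Emit:
arm_command(
  steps=[
    [0.3,2,6,0,0],
    [0.3,6,18,0,0],
    [0.3,13,38,0,0],
    [0.3,21,64,0,0],
    [0.3,30,92,0,-0.5],
    [0.3,40,122,0,-1],
    [0.3,50,152,0,-1.5],
    [0.3,60,182,0,-2],
    [0.3,69,210,0,-2],
    [0.3,77,235,0,-2],
    [0.3,84,256,0,-2],
    [0.3,89,272,0,-2],
    [0.3,93,284,0,-2],
    [0.3,95.3,290.5,0,-2],
    [0.3,95.3,290.5,8,-2],
    [0.3,95.3,290.5,20,-2],
    [0.3,95.3,290.5,35,-2],
    [0.3,95.3,290.5,50,-2],
    [0.3,95.3,290.5,58,-2],
    [0.3,95.3,290.5,60,-2],
  ],
)

```text
clock: 14.3
eef_pos: [490.7, -306.1, 61.8]
eef_rot: [-3.141, 0.001, -0.094]
wrist_force: [-0.7, 0.5, -0.1]
finger_gap: 43.1
finger_force: 30.0
```

```bash
python3 - <<'E'
from h import *
s=monitor.read_state();print(s['eef_pos'],s['eef_rot'],s['wrist_force'],s['moment'])
T=np.array([490.6,-306.3]);d=T-s['eef_pos'][:2];y=s['eef_rot'][2]
print('dx',d@[np.cos(y),np.sin(y)],'dy',d@[np.sin(y),-np.cos(y)])
E
```

```text
[ 490.70001899 -306.09614159   61.80854783] [-3.14118848e+00  6.96066171e-04 -9.38761172e-02] [-0.74982306  0.52115847 -0.13696327] [0.07110905 0.08471449 0.01926147]
dx -0.08046925830174405 dy 0.21233640880176888
```

Pose is on target. Lowering slowly.

Emit:
arm_command(
  steps=[
    [0.3,0,0,3,0],
    [0.3,0,0,6,0],
    [0.3,0,0,7,0],
    [0.3,0,0,8,0],
    [0.3,0,0,8,0],
  ],
)

```text
clock: 14.92
eef_pos: [490.8, -306.2, 54.5]
eef_rot: [-3.142, -0.0, -0.094]
wrist_force: [0.4, -0.1, -0.2]
finger_gap: 43.3
finger_force: 30.0
```

Emit:
arm_command(
  steps=[
    [0.3,0,0,0.5,0],
    [0.3,0,0,1,0],
    [0.3,0,0,1.3,0],
    [0.3,0,0,1.3,0],
  ],
)

```text
clock: 15.42
eef_pos: [490.8, -306.2, 53.1]
eef_rot: [3.142, -0.0, -0.094]
wrist_force: [-0.3, 0.3, -0.4]
finger_gap: 43.3
finger_force: 30.0
```

Emit:
arm_command(
  steps=[
    [0.3,0,0,0.5,0],
    [0.3,0,0,0.7,0],
    [0.3,0,0,0.7,0],
  ],
)

```text
clock: 15.8
eef_pos: [490.9, -306.2, 52.7]
eef_rot: [3.141, -0.0, -0.094]
wrist_force: [-1.2, 0.4, 3.5]
finger_gap: 43.1
finger_force: 30.0
```

Emit:
arm_command(
  steps=[
    [0.3,0,0,0.4,0],
    [0.3,0,0,0.4,0],
  ],
)

```text
clock: 16.05
eef_pos: [490.9, -306.2, 52.6]
eef_rot: [3.141, -0.0, -0.094]
wrist_force: [-3.5, 2.3, 8.5]
finger_gap: 43.5
finger_force: 30.0
```

Contact. I'll ease off slightly, open, and rise straight up.

Emit:
arm_command(
  steps=[
    [0.3,0,0,-0.3,0],
    [0.5,0,0,-0.3,0],
    [0.6,0,0,-0.3,0],
    [0.7,0,0,-0.3,0],
    [0.7,0,0,-0.3,0],
    [0.7,0,0,-0.3,0],
    [0.7,0,0,-5,0],
    [0.7,0,0,-15,0],
    [0.7,0,0,-40,0],
    [0.7,-40,0,-90,0],
    [0.7,-90,0,-128,0],
    [0.7,-110,0,-128,0],
    [0.7,-110,0,-128,0],
  ],
)

```text
clock: 17.68
eef_pos: [380.8, -296.1, 181.3]
eef_rot: [3.14, -0.002, -0.095]
wrist_force: [1.1, 0.1, -0.3]
finger_gap: 65.7
finger_force: 0.0
```

```bash
python3 - <<'E'
from fit import *
s=monitor.read_state();print(s['eef_pos'],s['eef_rot'])
c=imaging.camera('wrist');save(c,'wf')
np.savez('wf.npz',**{k:np.array(c[k]) for k in('img','mtx','D','view')})
d=imaging.camera('side')
for t in(c,d):
  for r in find_in(t,'flight_deck')[:2]:  print(r['p'],np.round(r['rect']))
B=cv2.resize(d['img'][110:200,200:320],(560,420),interpolation=cv2.INTER_CUBIC)
cv2.imwrite('pics/wf2.png',cv2.resize(np.hstack([c['img'][:,120:440],B]),None,fx=.9,fy=.9)[:,:,::-1])
def ln(z,o):
    u=np.array([np.cos(-.0975),np.sin(-.0975)]);n=np.array([-u[1],u[0]])
    return [[*(np.array([541.4,-311.3])+a*u+b*n),z] for a,b in o]
print('expected bow, stern, sides at a=-60,0:',proj(c,ln(55,[(-85,0),(85,0),(-60,22),(-60,-22),(0,22),(0,-22)])).round(1))
E=edges(c['img'],5,185,230,330);print(E[::15].round(1).tolist())
E
```

```text
[ 380.79436576 -296.0912364   181.32264065] [ 3.14039405e+00 -1.56750427e-03 -9.50123067e-02]
0.96 [279.  64.  51. 129.]
0.72 [264. 148.  67.  22.]
expected bow, stern, sides at a=-60,0: [[278.5 129.6]
 [279.1 -89.2]
 [253.9 100.7]
 [303.3 100.8]
 [252.7  26.4]
 [304.9  26.5]]
[[5.0, 252.6, 305.4], [20.0, 252.7, 304.9], [35.0, 252.9, 304.7], [50.0, 253.1, 304.2], [65.0, 253.2, 304.0], [80.0, 253.3, 303.5], [95.0, 253.6, 303.4], [110.0, 253.8, 303.0], [125.0, 260.7, 295.4]]
```

View pics/wf2.png

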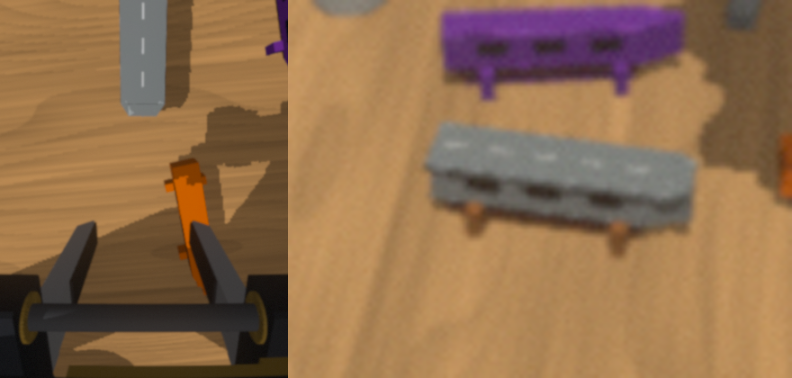

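The deck lies flat on the grey hull. Its sides match the expected lines to within 0.5 px and its bow is at row 128 to 129, against 129.6 expected. The gripper is clear, so I'll hand in.

```bash
python3 -c "
from cell import job
print(job.sign_off())"
```

```text
the job is handed in; nothing more can be done
None
```

The flight deck was slid out about 50 mm, lifted by its bow and laid flat on the grey hull, within about 1 mm of centred and in line in the last picture; I let go and handed the job in at about 18 s on the robot's clock.

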